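Lock the vaccine case with its removable shackle

ROBOT

A 6-joint arm with a two-finger parallel gripper is mounted at the origin on the work surface. World frame = base frame: x ahead of the robot, y to its left, z up, the work surface at z = 0. Lengths are in m, angles in rad, forces in N, time in s.
With the tool pointing down it reaches from about 0.225 to 0.875 m from the base axis. Payload 3.4 kg.
Tool frame: the origin (TCP) lies at the very end of the fingers, on their centre line; the grasp point (between the pads) lies 19 mm behind it (manip.grasp_offset is the distance from the TCP to the grasp point, in m); x points along the fingers, y is the direction in which the jaws open and shut, and the axes are right-handed (so a half turn about x gives the same grasp; the last joint's range is limited). The gripper opens to 85 mm and grips with 20 to 120 N. Pads are 22 mm wide; open, the fingers measure 114 mm over their backs; the gripper's body (76 mm by 85 mm) begins 54 mm behind the grasp point. The pads swing forward as they close: fully open they stand 13 mm farther back than shut.
Start: joints at [1.116, 0.276, 1.505, -0, 1.361, -0.121], TCP at [0.188, 0.543, 0.231] pointing down, gripper open.
Joint ranges: [-2.89, 2.89], [-0.75, 2.08], [0.22, 2.7], [-1.18, 4.32], [0.11, 2.71], [-2.7, 2.7]. Speed limits (rad/s): [2.57, 2.57, 3.14, 3.14, 3.14, 3.14].

INTERFACE

Orientations are given as a unit quaternion [w, x, y, z].
In Python, from rig import manip gives the robot as it stands.
- The arm moves only by the tool step_arm, never from a script. Its argument "increments" is a list of rows, each an object with "grip": the opening, from 0 (shut) to 1 (fully open); "delta_pos": the shift along the world's x, y, z in m, a list of three; "twist": the turn about the world's z in degrees. A call has 1 to 10 rows; each row shifts and turns the commanded pose from where the row before left it; what a row does not reach is not made up. A row lasts 1/12 s, in which the tool goes at most 41.7 mm and 7.16 degrees, less where a joint would pass 70% of its speed; a pose out of reach is approached as far as the arm can. A call with a gripper value outside its range is refused whole. The fingers move at their own pace and stop on an object; "force" is the grip in N (left out, the last holds). Time passes only in rows, so rows that do not move let the fingers close. It gives the time, the measured TCP pose, the force and the opening at its end, in the units of the state.
- manip.get_state(): the state, without advancing time (a new reading comes with each control period).
- manip.get_image(name): name is "scene" or "top" or "wrist"; returns a dict with "img" (400x640x3 uint8, red, green, blue), "fx", "fy", "cx", "cy" (pixels), "rvec" (rotation vector, rad) and "tvec" (3), from world to camera coordinates, as OpenCV has them; the wrist camera has in their place "mount" (4x4, takes a point from camera to tool coordinates, whose origin is the TCP and whose axes are the tool frame's). Camera axes: x right, y down, z forward; pixel columns grow to the right and rows downward; lengths in m; the calibration is good to about 2 mm. A picture is of the moment at which its call begins: read the wrist's pose just before it. There is no depth.
- manip.sign_off(): hands the job in, once; it reports no verdict.
The state is a dict: "clock": time; "qpos": joint angles; "qd": joint speeds; "effort": joint torques, N m; "position": TCP position; "ee_rot": TCP orientation; "contact_force": force on the tool from outside, world axes, zero at the start; "moment": the same for the moment, N m; "width": finger opening in m.
Only numpy, scipy, OpenCV 4.12 (cv2) and the standard library are available. Lean on these libraries where they do the work, as an engineer would, in place of code of your own. Each camera call takes 0.05 s, during which the arm holds its last target. There are 200 camera calls.

TASK

Lock the vaccine case: fold the hasp strap down flat over the brass lock body, then take the shackle that fits (the narrower of the two in the rack), put both its legs down through the strap into the lock and press it down until the hidden pawls click and it stays down by itself. Press firmly but do not force the lock (it takes about 10 N and must never see 40 N), let go of the shackle, and leave everything else where it is.

Things in the scene. Friction and masses are not known exactly. Their poses are not given: they have to be found in the camera images.
- case: white insulated vaccine case, 240 mm front to back, 320 mm wide, 140 mm high, heavy and fixed. Origin under its centre, x towards its back, y along its front, z up. The brass lock body is bolted to the middle of its front (-x) side, its top level with the flat lid top; the hasp strap is hinged on the lid's front edge just behind the lock. Case, strap and lock may be pushed with under 40 N.
- lock_top (a point): centre of the brass lock body's top face, half-way between its two shackle holes. x points to the back of the case (the strap's hinge), y runs along the line through the holes, z up. Body 30 (x) x 76 (y) x 76 mm high. Holes 14 x 14 mm square, at y = -22 and +22 mm, 62 mm deep, slightly bevelled. Locked: middle of the shackle's crossbar stays 30 to 50 mm above this point.
- lock: the same lock body; origin under its centre. Hidden inside: springs lift the shackle (7 N when down), two pawls snap into its leg grooves. Pressing takes 6 to 11 N until the click; 1.5 mm deeper is a rigid stop, the force climbs steeply. The click's depth differs by +-10 mm from lock to lock and must be felt. Not clicked, the springs push the crossbar up to 53 mm or more above the top face.
- strap (a joint): angle of the hasp strap's hinge, rad: 0 = folded forward and lying flat on the lock body, about 1.57 = standing upright, 1.95 = leaning back over the lid. Light friction holds it near upright (from about 1.1 rad up); pushed farther forward than that it drops shut by its own weight. Moving it takes under 2 N.
- strap_tip (a point): middle of the free end of the steel hasp strap: 4 mm thick, 76 mm wide, 55 mm from hinge line to free end (the last 8 mm a 40 mm wide tab), with two 18 x 18 mm holes that lie over the lock's holes when folded flat. Its hinge line runs along y of lock_top, 24 mm behind lock_top (+x) and 2 mm above it. The point's x points from free end to hinge.
- shackle_bar (a point): middle of the crossbar of the loose steel U-shackle that fits the lock, 0.15 kg. y along the crossbar, z up. Round bar 12 mm thick, legs 44 mm apart centre to centre, straight part of crossbar 24 mm long, leg tips 86 mm below this point, tapering over their last 10 mm to 3 mm; grooved 16 to 24 mm above the tip. Same both ways round. Stands upright, a little loose, in a rack slot.
- rack: grey plastic rack, 64 mm (x) x 196 mm (y) x 46 mm high, fixed, with two slots in line along y (13 mm wide, 84 mm long, 42 mm deep), one shackle standing in each, their crossbars along the rack's y. Origin under its centre.
- wide_shackle_bar (a point): a second, wider steel shackle in the same rack, legs 64 mm apart centre to centre: too wide for the lock, leave it. Point: the middle of its crossbar.
- vial_box: white open box of purple-capped vials, 130 x 130 x 50 mm, origin under its centre. Bystander.
- ice_brick: cold pack, 90 x 60 x 30 mm, origin under its centre. Bystander.
- label_roll: roll of labels lying flat, 72 mm across, 40 mm high, origin under its centre. Bystander.
- spray: spray bottle, 60 mm across, 150 mm high, origin under its centre. Bystander.
- key: the lock's key with a black tag lying flat, about 80 mm long, 4 mm thick. Bystander.
- vial: one small standing vial, 24 mm across, 45 mm high, origin under its centre. Bystander.
- logger: temperature logger lying on the rear part of the case's lid, 50 x 80 x 22 mm, origin under its centre. Bystander.
Mind the look-alikes: they are no part of the job. Leave any orange or red look-alike of the part that bears shackle_bar alone.

How it is judged:
By the outcome, as a careful person would: the job done as asked, in the order asked, and still so for the second after the job is handed in, with the robot touching nothing.
It also fails if it takes over 58 s, if anything falls off the work surface, if the arm or the gripper's body presses on something with over 40 N, if the wrist force passes 120 N, or if a joint passes its speed limit or range.

## Working session

There is one attempt and no reset: what is moved stays moved. The work goes in short steps, Python scripts to look and compute and a tool call to move; the robot and the scene stay as the last step left them, time stands still between calls to the robot, and variables do not carry over. Pictures are saved under pics/ and viewed, about 8 in all and at most 12, crops included, and the job is handed in when it is done.

Besides the shell and the picture viewer there is one more tool, called after "Call:" as name(argument=value, ...) on one line, values as JSON. step_arm: Moves the arm, as the interface text tells. Its arguments: {"type":"object","properties":{"increments":{"type":"array"},"force":{"type":"number"}},"required":["increments"]}

```bash
mkdir -p pics; ls
python3 - <<'E'
from rig import manip
import cv2,numpy as np,pickle
s=manip.get_state();print(s)
for n in ['scene','top']:
    d=manip.get_image(n);pickle.dump(d,open(f'pics/{n}.pkl','wb'))
    cv2.imwrite(f'pics/{n}0.png',d['img'][:,:,::-1]);print({k:v for k,v in d.items() if k!='img'})
E
```

```text
pics
{'clock': 0.0, 'qpos': array([ 1.11601532e+00,  2.76549886e-01,  1.50617837e+00, -2.28266398e-05,
        1.36066572e+00, -1.21013349e-01]), 'qd': array([ 0.00082435,  0.0001095 , -0.00199188, -0.00129222,  0.00198666,
        0.00013585]), 'effort': array([ 1.50122396e-03, -4.16768146e+01, -2.45806074e+01,  1.51522968e-04,
        1.08590856e-02,  5.34134060e-06]), 'position': array([0.18815208, 0.54276877, 0.2304474 ]), 'ee_rot': array([ 0.69710981,  0.1168431 ,  0.69745634, -0.11806889]), 'contact_force': array([-0.06166926, -0.14963289, -0.93952796]), 'moment': array([ 0.05462096,  0.04949673, -0.02972755]), 'width': 0.08556275806735954}
{'fx': 396.0546150388011, 'fy': 396.0546150388011, 'cx': 316.6624113069293, 'cy': 197.42701833376378, 'rvec': array([ 1.73693393,  1.92078045, -0.68545212]), 'tvec': array([ 0.07803921, -0.33363125,  1.62614336])}
{'fx': 459.2447358136784, 'fy': 459.2447358136784, 'cx': 318.47436089271423, 'cy': 202.49843740742398, 'rvec': array([ 2.20242023, -2.14882958,  0.05233615]), 'tvec': array([-0.0224575 ,  0.52015056,  1.31539187])}
```

View pics/scene0.png

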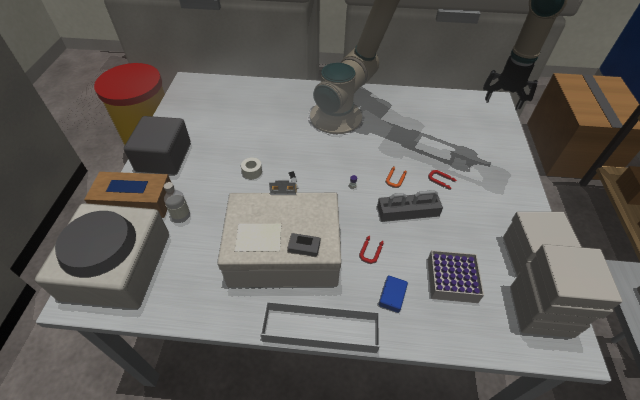

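View pics/top0.png

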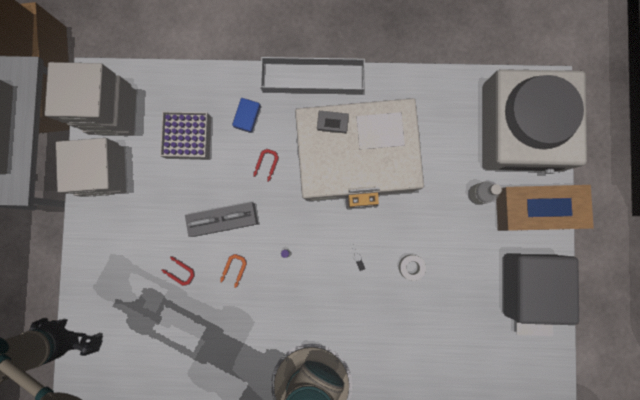

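Scene: the case sits at mid-left with the lock on the side facing the robot (top view about 363,199). The rack is at top view (221,219), and the gripper is off to the left, near the rack. I'll zoom in on these.

```bash
cat > h.py <<'E'
import numpy as np,cv2,pickle
from scipy.spatial.transform import Rotation as R
def cam(d,s=None):
    """K, world->cam rotation, translation"""
    K=np.array([[d['fx'],0,d['cx']],[0,d['fy'],d['cy']],[0,0,1]])
    if 'mount' in d:
        q=s['ee_rot'];T=np.eye(4);T[:3,:3]=R.from_quat(np.r_[q[1:],q[0]]).as_matrix();T[:3,3]=s['position']
        W=np.linalg.inv(T@d['mount']);return K,W[:3,:3],W[:3,3]
    return K,cv2.Rodrigues(np.array(d['rvec']))[0],np.array(d['tvec'])
def toz(c,uv,z):
    K,r,t=c;o=-r.T@t;v=r.T@np.linalg.solve(K,[uv[0],uv[1],1.]);return o+v*(z-o[2])/v[2]
def proj(c,P):
    K,r,t=c;p=(K@(r@np.atleast_2d(P).T+t[:,None])).T;return p[:,:2]/p[:,2:]
E
python3 - <<'E'
from h import *
t=pickle.load(open('pics/top.pkl','rb'));s=pickle.load(open('pics/scene.pkl','rb'))
def cr(d,x,y,w,h):return cv2.resize(d['img'][y:y+h,x:x+w,::-1],(400,300),interpolation=cv2.INTER_CUBIC)
m=np.vstack([np.hstack([cr(t,180,190,80,60),cr(t,320,170,80,60)]),np.hstack([cr(s,370,180,80,60),cr(s,250,160,80,60)])])
cv2.imwrite('pics/z.png',m)
ct=cam(t)
for n,uv,z in [('lockL',(348,199),.14),('lockR',(379,199),.14),('rackc',(221,219),.046),('caseFL',(300,198),.14),('caseFR',(423,186),.14)]:print(n,toz(ct,uv,z))
E
```

```text
lockL [ 0.52318832 -0.08989592  0.14      ]
lockR [ 0.52512394 -0.17134089  0.14      ]
rackc [0.46488107 0.26603794 0.046     ]
caseFL [0.52282805 0.03673175 0.14      ]
caseFR [ 0.56216757 -0.28622678  0.14      ]
```

View pics/z.png

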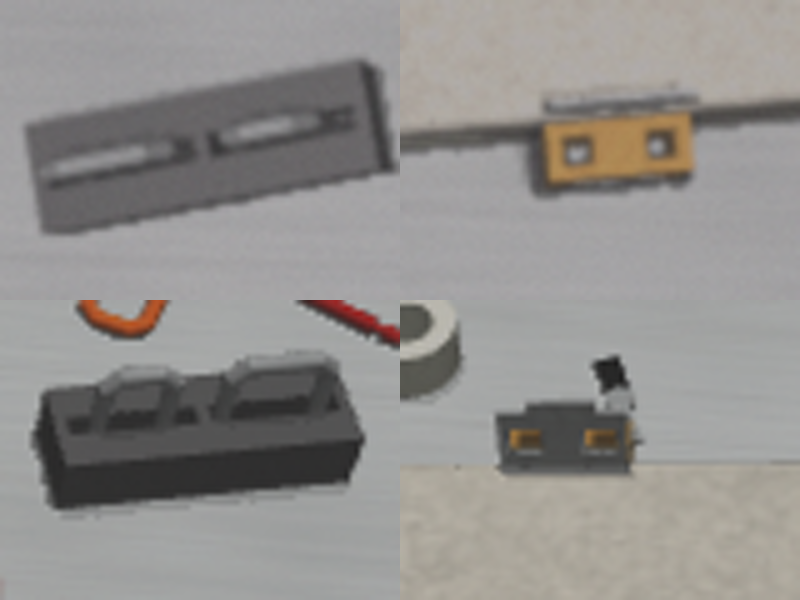

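The rack's narrow shackle is the right-hand one in the top view, at about (234,215). The strap stands upright behind the lock, whose holes are at about (355.6,200) and (372,199).

Run:
```python
from h import *
from rig import manip
t=pickle.load(open('pics/top.pkl','rb'));s=pickle.load(open('pics/scene.pkl','rb'))
ct=cam(t);cs=cam(s)
a,b=toz(ct,(355.6,200),.14),toz(ct,(372,199),.14);print('lock',a,b,(a+b)/2)
print('bar',toz(ct,(180+270/5,190+127/5),.096))
print('bar scene',toz(cs,(370+138/5,180+72/5),.096))
print('strap top scene',toz(cs,(250+(560-400)/5,160+106/5),.197))
print('wide',toz(ct,(180+112/5,190+160/5),.096))
st=manip.get_state();q=st['ee_rot'];print(R.from_quat(np.r_[q[1:],q[0]]).as_matrix().round(3))
d=manip.get_image('wrist');print(d['mount'],d['fx'])
```

```text
lock [ 0.5210228  -0.10993597  0.14      ] [ 0.52468733 -0.15296973  0.14      ] [ 0.52285506 -0.13145285  0.14      ]
bar [0.47421193 0.21897045 0.096     ]
bar scene [0.47964793 0.22196839 0.096     ]
strap top scene [ 0.55127277 -0.12467802  0.197     ]
wide [0.45401132 0.30514244 0.096     ]
[[-0.001  0.328  0.945]
 [-0.001  0.945 -0.328]
 [-1.    -0.002 -0.   ]]
[[-4.05890829e-04 -2.69927237e-01  9.62880637e-01 -1.42208678e-01]
 [ 9.99999913e-01 -1.98027638e-04  3.66024331e-04  4.81990326e-04]
 [ 9.18770426e-05  9.62880703e-01  2.69927294e-01 -6.88604792e-02]
 [ 0.00000000e+00  0.00000000e+00  0.00000000e+00  1.00000000e+00]] 354.95454547671034
```

Call:
step_arm(increments=[{"grip": 0,"delta_pos": [0.032,-0.034,0.006],"twist": -6.7},{"grip": 0,"delta_pos": [0.032,-0.034,0.006],"twist": -6.7},{"grip": 0,"delta_pos": [0.032,-0.034,0.006],"twist": -6.7},{"grip": 0,"delta_pos": [0.032,-0.034,0.006],"twist": -6.7},{"grip": 0,"delta_pos": [0.032,-0.034,0.006],"twist": -6.7},{"grip": 0,"delta_pos": [0.032,-0.034,0.006],"twist": -6.7},{"grip": 0,"delta_pos": [0.032,-0.034,0.006],"twist": -6.7},{"grip": 0,"delta_pos": [0.032,-0.034,0.006],"twist": -6.7},{"grip": 0,"delta_pos": [0.032,-0.034,0.0],"twist": -6.4},{"grip": 0,"delta_pos": [0,0,0],"twist": 0}])

```text
clock: 0.98
position: [0.4489, 0.2667, 0.2738]
ee_rot: [0.545, 0.453, 0.541, -0.453]
contact_force: [0.5, 0.2, -0.2]
width: 0.0001
```

```bash
cat >> h.py <<'E'
def snap(name):
    from rig import manip
    s=manip.get_state();d=manip.get_image('wrist');pickle.dump((d,s),open(f'pics/{name}.pkl','wb'))
    cv2.imwrite(f'pics/{name}.png',d['img'][:,:,::-1]);q=s['ee_rot'];M=R.from_quat(np.r_[q[1:],q[0]]).as_matrix()
    print(s['clock'],s['position'].round(4),'jaw yaw',np.degrees(np.arctan2(M[1,1],M[0,1])).round(2),'F',s['contact_force'].round(2),'w',s['width'])
    return cam(d,s)
E
python3 -c "
from h import *
snap('w1')"
```

```text
0.9833 [0.4489 0.2667 0.2738] jaw yaw 10.28 F [ 0.53  0.15 -0.15] w 8.851979537846735e-05
```

View pics/w1.png

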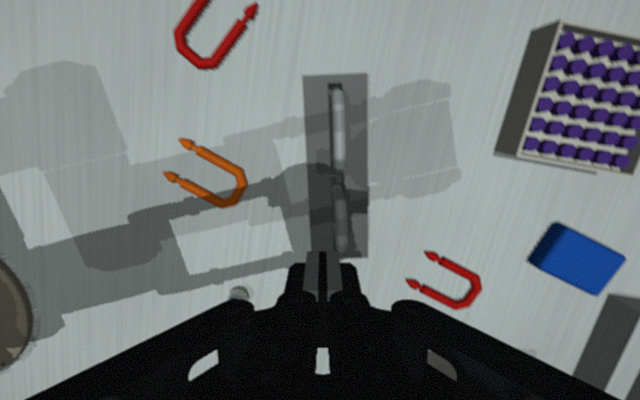

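The wrist view shows the rack centred at about (337,165). The wide shackle is at (338,120) and the narrow one at (341,215). Next is the strap.

Call:
step_arm(increments=[{"grip": 0,"delta_pos": [0.015,-0.038,0.0],"twist": -0.4},{"grip": 0,"delta_pos": [0.015,-0.038,0.0],"twist": -0.4},{"grip": 0,"delta_pos": [0.015,-0.038,0.0],"twist": -0.4},{"grip": 0,"delta_pos": [0.015,-0.038,0.0],"twist": -0.4},{"grip": 0,"delta_pos": [0.015,-0.038,0.0],"twist": -0.4},{"grip": 0,"delta_pos": [0.015,-0.038,0.0],"twist": -0.4},{"grip": 0,"delta_pos": [0.015,-0.038,0.0],"twist": -0.4},{"grip": 0,"delta_pos": [0.015,-0.038,0.0],"twist": -0.4},{"grip": 0,"delta_pos": [0.015,-0.038,0.0],"twist": -0.4},{"grip": 0,"delta_pos": [0.015,-0.038,0.0],"twist": -0.4}])

```text
clock: 1.87
position: [0.5937, -0.1082, 0.2735]
ee_rot: [0.529, 0.469, 0.53, -0.469]
contact_force: [0.8, 0.8, -0.2]
width: -0.0002
```

Call:
step_arm(increments=[{"grip": 0,"delta_pos": [0.0,-0.02,-0.01],"twist": 0},{"grip": 0,"delta_pos": [0.0,0.0,0.0],"twist": 0},{"grip": 0,"delta_pos": [0.0,0.0,0.0],"twist": 0}])

```text
clock: 2.12
position: [0.593, -0.1273, 0.2624]
ee_rot: [0.528, 0.469, 0.53, -0.469]
contact_force: [0.2, -0.3, -0.9]
width: -0.0003
```

```bash
python3 -c "
from h import *
snap('w2')"
```

```text
2.1167 [ 0.593  -0.1273  0.2624] jaw yaw 6.84 F [ 0.25 -0.29 -0.88] w -0.00030462855637856034
```

View pics/w2.png

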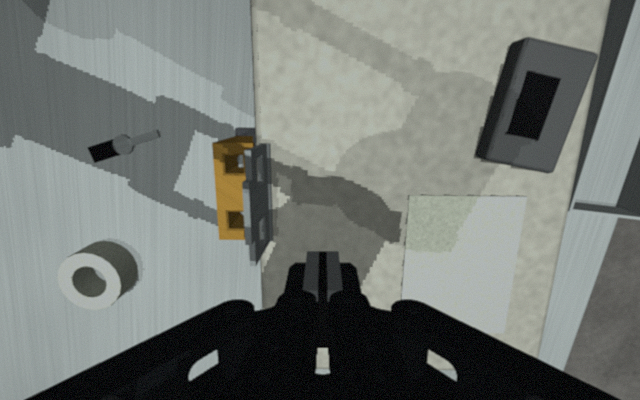

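The wrist view shows the lock holes at about (235,162) and (235,219), with the strap upright at x≈260. There is clear space behind it for the fingers.

Run:
```python
from h import *
d,s=pickle.load(open('pics/w2.pkl','rb'));c=cam(d,s)
for uv in [(235,162),(235,219),(253,20),(259,230)]:print(uv,toz(c,uv,.14).round(4))
# automatic dark holes in brass region
im=d['img'][130:250,205:250];hsv=cv2.cvtColor(im,cv2.COLOR_RGB2HSV)
m=((hsv[...,1]>140)&(hsv[...,2]>130)).astype(np.uint8)
print('\n'.join(''.join('#' if v else '.' for v in r) for r in m[::3]))
# strap top tip candidates
for uv in [(252,147),(258,262)]:print(toz(c,uv,.197).round(4))
```

```text
(235, 162) [ 0.524 -0.104  0.14 ]
(235, 219) [ 0.5264 -0.1486  0.14  ]
(253, 20) [ 0.5309 -0.0065  0.14  ]
(259, 230) [ 0.5457 -0.1554  0.14  ]
.............................................
.............................................
.............................................
.............................................
.............................................
.......................................######
.............................................
.............................................
.............................................
.............................................
.........#####...............................
..........########...........................
..........########...........................
..........########...........................
..........#########..........................
..........####################....#.####.....
...........#############################.....
...........###########################.......
...........##########################........
...........##########################........
............########################
[... 235 characters left out ...]
....
.............#########################.......
.............########........................
.............########........................
.............########........................
.............#########.......................
..............########.......................
..............########.......................
...............########......................
...............########################......
...............########################......
...............########################......
.............................................
.............................................
.............................................
[ 0.5464 -0.0844  0.197 ]
[ 0.555  -0.1561  0.197 ]
```

Call:
step_arm(increments=[{"grip": 0,"delta_pos": [0,0,-0.03],"twist": 0},{"grip": 0,"delta_pos": [0,0,-0.03],"twist": 0},{"grip": 0,"delta_pos": [0,0,-0.025],"twist": 0},{"grip": 0,"delta_pos": [0,0,0],"twist": 0}])

```text
clock: 2.5
position: [0.5899, -0.1241, 0.1742]
ee_rot: [0.526, 0.467, 0.533, -0.469]
contact_force: [-0.7, -1.0, -0.3]
width: 0.0003
```

Call:
step_arm(increments=[{"grip": 0,"delta_pos": [-0.012,-0.002,0],"twist": 0},{"grip": 0,"delta_pos": [-0.012,-0.001,0],"twist": 0},{"grip": 0,"delta_pos": [-0.012,-0.001,0],"twist": 0},{"grip": 0,"delta_pos": [-0.012,-0.001,0],"twist": 0},{"grip": 0,"delta_pos": [-0.012,-0.001,0],"twist": 0},{"grip": 0,"delta_pos": [-0.012,-0.001,0],"twist": 0},{"grip": 0,"delta_pos": [0,0,0],"twist": 0}])

```text
clock: 3.08
position: [0.5189, -0.1342, 0.1796]
ee_rot: [0.529, 0.469, 0.53, -0.469]
contact_force: [-0.4, -0.5, -0.2]
width: -0.0002
```

Call:
step_arm(increments=[{"grip": 0,"delta_pos": [0.0,0.03,0.03],"twist": 0},{"grip": 0,"delta_pos": [0.0,0.03,0.03],"twist": 0},{"grip": 0,"delta_pos": [0.0,0.0,0.03],"twist": 0},{"grip": 0,"delta_pos": [0,0,0],"twist": 0},{"grip": 0,"delta_pos": [0,0,0],"twist": 0}])

```text
clock: 3.5
position: [0.5228, -0.0758, 0.27]
ee_rot: [0.531, 0.47, 0.528, -0.468]
contact_force: [-0.6, -0.2, -0.1]
width: 0.0004
```

```bash
python3 -c "
from h import *
snap('w3')"
```

```text
3.5 [ 0.5228 -0.0758  0.27  ] jaw yaw 6.93 F [-0.62 -0.18 -0.1 ] w 0.0003549189494171393
```

View pics/w3.png

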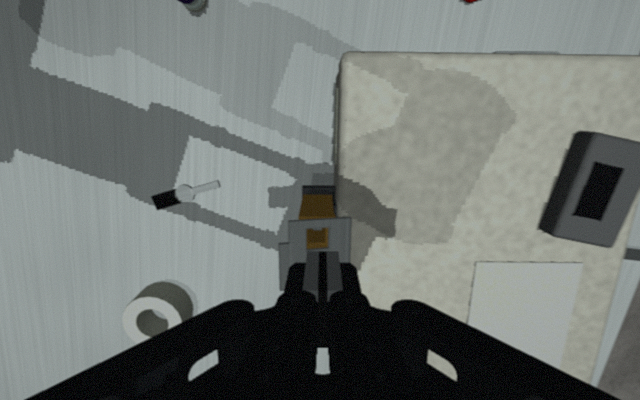

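The strap has folded, with brass visible through its hole at (317,237). The gripper hides the rest, so I'll shift -y for a full, accurate view.

Call:
step_arm(increments=[{"grip": 0,"delta_pos": [0.0,-0.035,0.0],"twist": -0.3},{"grip": 0,"delta_pos": [0.0,-0.035,0.0],"twist": -0.3},{"grip": 0,"delta_pos": [0.0,-0.03,0.0],"twist": -0.3},{"grip": 0,"delta_pos": [0,0,0],"twist": 0},{"grip": 0,"delta_pos": [0,0,0],"twist": 0}])

```text
clock: 3.97
position: [0.5207, -0.1773, 0.2657]
ee_rot: [0.523, 0.474, 0.526, -0.474]
contact_force: [-0.6, 0.7, -0.5]
width: 0.0001
```

Run:
```python
from h import *
snap('w4');im=cv2.imread('pics/w4.png')
cv2.imwrite('pics/w4z.png',cv2.resize(im[80:230,220:420],(800,600),interpolation=cv2.INTER_CUBIC))
```

```text
3.9667 [ 0.5207 -0.1773  0.2657] jaw yaw 5.77 F [-0.65  0.66 -0.47] w 6.370209904661659e-05
```

View pics/w4z.png

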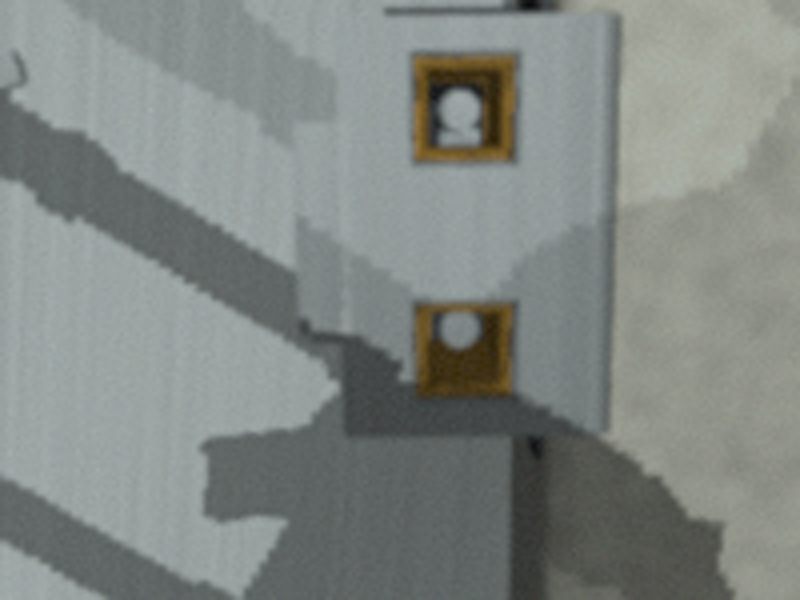

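The strap lies flat with both strap holes centred over the lock holes, at zoom (466,107) and (464,349).

Run:
```python
from h import *
d,s=pickle.load(open('pics/w4.pkl','rb'));c=cam(d,s)
def z(u,v):return (220+u/4-.4,80+v/4-.4)
a,b=toz(c,z(466.5,107.5),.144),toz(c,z(464.5,349),.144)
v=a-b;print(a,b,'ctr',(a+b)/2,'dist',np.linalg.norm(v),'yaw',np.degrees(np.arctan2(-v[0],v[1])))
# bottom (lock-level) using brass inner far edges as check: strap side edge right 
e=[toz(c,z(618,20),.144),toz(c,z(607,430),.144)];v=e[0]-e[1];print('edge',e,np.degrees(np.arctan2(-v[0],v[1])))
d,s=pickle.load(open('pics/w1.pkl','rb'));c=cam(d,s)
print('bar',toz(c,(341,217),.096),'rackends',toz(c,(336,74),.046),toz(c,(340,257),.046))
e=[toz(c,(304,75),.046),toz(c,(311,258),.046)];v=e[0]-e[1];print('rackyaw L',np.degrees(np.arctan2(-v[0],v[1])))
e=[toz(c,(368,73),.046),toz(c,(368,256),.046)];v=e[0]-e[1];print('rackyaw R',np.degrees(np.arctan2(-v[0],v[1])))
```

```text
[ 0.52289114 -0.10545597  0.144     ] [ 0.52733209 -0.14860243  0.144     ] ctr [ 0.52511162 -0.1270292   0.144     ] dist 0.04337440685356287 yaw 5.876613283023675
edge [array([ 0.54776207, -0.08807773,  0.144     ]), array([ 0.55593858, -0.16122668,  0.144     ])] 6.377987677314054
bar [0.4721127  0.24081311 0.096     ] rackends [0.44482708 0.36879588 0.046     ] [0.48578888 0.17957686 0.046     ]
rackyaw L 11.799695884260009
rackyaw R 12.294991500157893
```

Call:
step_arm(increments=[{"grip": 1,"delta_pos": [-0.005,0.037,-0.001],"twist": 0.7},{"grip": 1,"delta_pos": [-0.005,0.037,-0.001],"twist": 0.7},{"grip": 1,"delta_pos": [-0.005,0.037,-0.001],"twist": 0.7},{"grip": 1,"delta_pos": [-0.005,0.037,-0.001],"twist": 0.7},{"grip": 1,"delta_pos": [-0.005,0.037,-0.001],"twist": 0.7},{"grip": 1,"delta_pos": [-0.005,0.037,-0.001],"twist": 0.7},{"grip": 1,"delta_pos": [-0.005,0.037,-0.001],"twist": 0.7},{"grip": 1,"delta_pos": [-0.005,0.037,-0.001],"twist": 0.7},{"grip": 1,"delta_pos": [-0.005,0.037,-0.001],"twist": 0.6}])

```text
clock: 4.77
position: [0.4747, 0.1599, 0.2583]
ee_rot: [0.55, 0.443, 0.551, -0.444]
contact_force: [0.4, 0.4, -0.9]
width: 0.0853
```

Call:
step_arm(increments=[{"grip": 1,"delta_pos": [0,0.013,0],"twist": 0},{"grip": 1,"delta_pos": [0,0,0],"twist": 0},{"grip": 1,"delta_pos": [0,0,0],"twist": 0},{"grip": 1,"delta_pos": [0,0,0],"twist": 0}])

```text
clock: 5.1
position: [0.476, 0.1699, 0.2584]
ee_rot: [0.55, 0.444, 0.55, -0.444]
contact_force: [0.1, -0.8, -1.1]
width: 0.0852
```

Run:
```python
from h import *
c=snap('w5');im=cv2.imread('pics/w5.png')
g=proj(c,[[.476,.22,.09]])[0].astype(int);print(g)
x=int(g[0]-100);y=max(0,int(g[1]-75));print(x,y)
cv2.imwrite('pics/w5z.png',cv2.resize(im[y:y+150,x:x+200],(800,600),interpolation=cv2.INTER_CUBIC))
```

```text
5.1 [0.476  0.1699 0.2584] jaw yaw 12.22 F [ 0.06 -0.75 -1.14] w 0.0852254257613626
[334 133]
234 58
```

View pics/w5z.png

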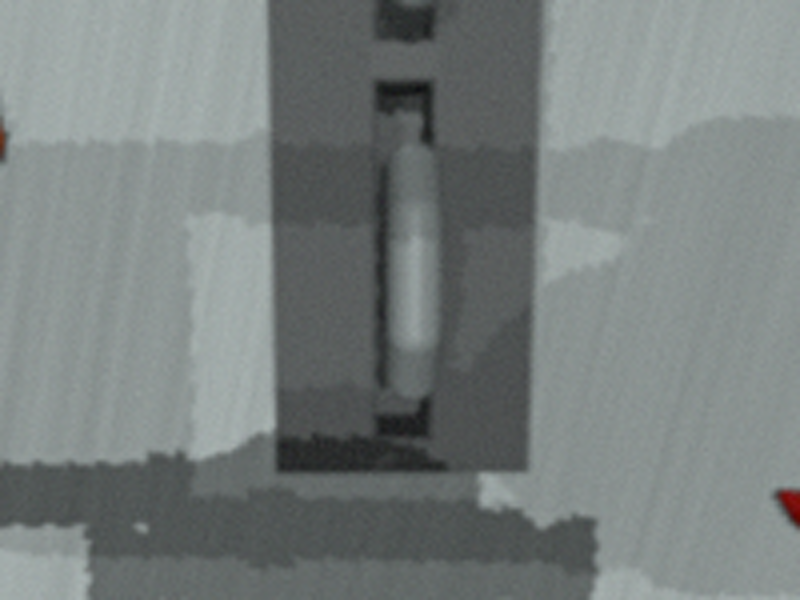

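The bar is centred at zoom (414,269), running vertically in the image, in the right-hand slot.

Run:
```python
from h import *
d,s=pickle.load(open('pics/w5.pkl','rb'));c=cam(d,s)
z=lambda u,v:(234+u/4-.4,58+v/4-.4)
print('bar',toz(c,z(414,269),.092),'ends',np.linalg.norm(toz(c,z(412,138),.088)-toz(c,z(411,400),.088)),'thick',np.linalg.norm(toz(c,z(387,269),.09)-toz(c,z(441,269),.09)))
v=toz(c,z(411,150),.09)-toz(c,z(414,390),.09);print('baryaw',np.degrees(np.arctan2(-v[0],v[1])))
print('slot',toz(c,z(404,259),.046),np.linalg.norm(toz(c,z(404,80),.046)-toz(c,z(404,437),.046)))
for a,b in [((269,50),(277,470)),((543,50),(530,470))]:
  v=toz(c,z(*a),.046)-toz(c,z(*b),.046);print('rackyaw',np.degrees(np.arctan2(-v[0],v[1])))
M=np.array([np.cos(np.radians(12.2)),np.sin(np.radians(12.2))])
```

```text
bar [0.47613871 0.22751777 0.092     ] ends 0.05475951631238573 thick 0.011505244108933345
baryaw 13.577609043123338
slot [0.47546829 0.22784083 0.046     ] 0.08435730038143563
rackyaw 12.445828515292352
rackyaw 12.369500620478062
```

Call:
step_arm(increments=[{"grip": 1,"delta_pos": [0,0.03,0],"twist": 0.3},{"grip": 1,"delta_pos": [0,0.028,0],"twist": 0},{"grip": 1,"delta_pos": [0,0,-0.035],"twist": 0},{"grip": 1,"delta_pos": [0,0,-0.035],"twist": 0},{"grip": 1,"delta_pos": [0,0,-0.035],"twist": 0},{"grip": 1,"delta_pos": [0,0,-0.035],"twist": 0},{"grip": 1,"delta_pos": [0,0,-0.02],"twist": 0},{"grip": 1,"delta_pos": [0,0,0],"twist": 0},{"grip": 1,"delta_pos": [0,0,0],"twist": 0}])

```text
clock: 5.9
position: [0.4764, 0.2269, 0.0981]
ee_rot: [0.551, 0.442, 0.551, -0.444]
contact_force: [0.7, 0.5, -0.2]
width: 0.0854
```

Call:
step_arm(increments=[{"grip": 1,"delta_pos": [0,0,-0.012],"twist": 0},{"grip": 1,"delta_pos": [0,0,-0.012],"twist": 0},{"grip": 1,"delta_pos": [0,0,0],"twist": 0}])

```text
clock: 6.15
position: [0.4771, 0.2276, 0.0753]
ee_rot: [0.551, 0.443, 0.551, -0.443]
contact_force: [-1.1, -0.5, 0.6]
width: 0.0855
```

Call:
step_arm(force=40, increments=[{"grip": 0,"delta_pos": [0,0,0],"twist": 0},{"grip": 0,"delta_pos": [0,0,0],"twist": 0},{"grip": 0,"delta_pos": [0,0,0],"twist": 0},{"grip": 0,"delta_pos": [0,0,0],"twist": 0},{"grip": 0,"delta_pos": [0,0,0],"twist": 0},{"grip": 0,"delta_pos": [0,0,0],"twist": 0},{"grip": 0,"delta_pos": [0,0,0],"twist": 0}])

```text
clock: 6.73
position: [0.4767, 0.2282, 0.0751]
ee_rot: [0.551, 0.443, 0.551, -0.443]
contact_force: [0.3, -0.5, 2.5]
width: 0.0106
```

Call:
step_arm(force=80, increments=[{"grip": 0,"delta_pos": [0,0,0],"twist": 0},{"grip": 0,"delta_pos": [0,0,0.005],"twist": 0},{"grip": 0,"delta_pos": [0,0,0.01],"twist": 0},{"grip": 0,"delta_pos": [0,0,0.02],"twist": 0},{"grip": 0,"delta_pos": [0,0,0.03],"twist": 0},{"grip": 0,"delta_pos": [0,0,0.03],"twist": 0},{"grip": 0,"delta_pos": [0,0,0.03],"twist": 0},{"grip": 0,"delta_pos": [0,0,0.03],"twist": 0},{"grip": 0,"delta_pos": [0,0,0.03],"twist": 0},{"grip": 0,"delta_pos": [0,0,0],"twist": 0}])

```text
clock: 7.57
position: [0.4795, 0.2292, 0.2668]
ee_rot: [0.554, 0.446, 0.549, -0.439]
contact_force: [1.0, 0.3, -1.0]
width: 0.0094
```

Run:
```python
from h import *
c=snap('w6');im=cv2.imread('pics/w6.png')
cv2.imwrite('pics/w6z.png',cv2.resize(im[180:330,220:420],(800,600),interpolation=cv2.INTER_CUBIC))
```

```text
7.5667 [0.4795 0.2292 0.2668] jaw yaw 12.48 F [ 0.98  0.3  -0.99] w 0.009432087263860358
```

View pics/w6z.png

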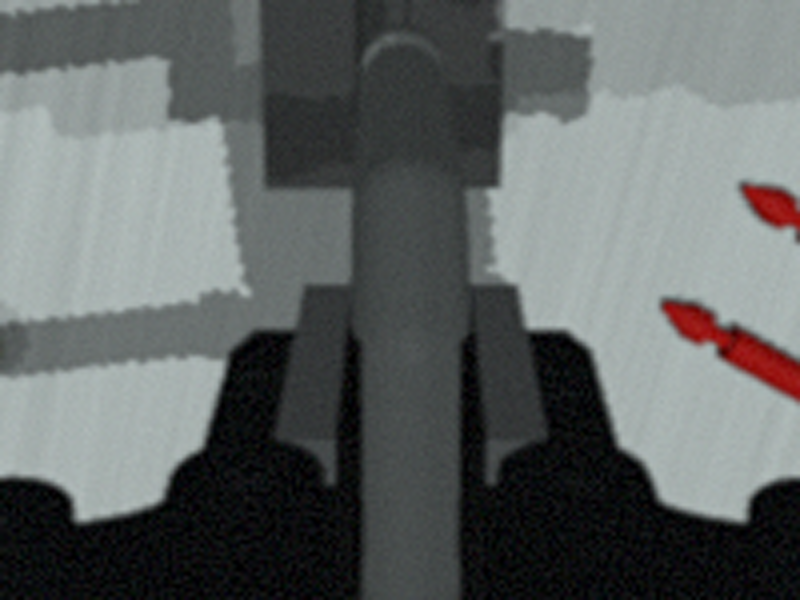

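The shackle is held with the crossbar between the pads. I'll check its tilt by comparing where the leg should project with what I see: the bend at zoom (411,170) and the leg end at about (402,40–150).

Run:
```python
from h import *
d,s=pickle.load(open('pics/w6.pkl','rb'));c=cam(d,s)
q=s['ee_rot'];M=R.from_quat(np.r_[q[1:],q[0]]).as_matrix();print(M.round(4))
p=s['position']
for h in (.016,.019):
  B=p-M[:,0]*h  # bar centre
  for n,off in [('bar',(0,0)),('bend+28',(0,-.028)),('tip',(.086,-.022)),('tip outer 15 up',(.071,-.028)),('slot-level',(.05,-.028))]:
    P=B+M[:,0]*off[0]+M[:,2]*off[1];u=proj(c,P[None])[0];print(h,n,P.round(4),((u-[220,180])*4).round(0))
```

```text
[[ 0.0119  0.9763  0.2161]
 [ 0.0039  0.2161 -0.9764]
 [-0.9999  0.0125 -0.0012]]
0.016 bar [0.4793 0.2291 0.2828] [411. 443.]
0.016 bend+28 [0.4732 0.2564 0.2828] [411. 173.]
0.016 tip [0.4756 0.2509 0.1968] [410.  37.]
0.016 tip outer 15 up [0.4741 0.2567 0.2119] [410.  18.]
0.016 slot-level [0.4738 0.2566 0.2329] [410.  52.]
0.019 bar [0.4793 0.2291 0.2858] [411. 458.]
0.019 bend+28 [0.4732 0.2564 0.2858] [411. 183.]
0.019 tip [0.4755 0.2509 0.1998] [410.  41.]
0.019 tip outer 15 up [0.4741 0.2567 0.2149] [410.  22.]
0.019 slot-level [0.4738 0.2566 0.2359] [410.  57.]
```

Call:
step_arm(increments=[{"grip": 0,"delta_pos": [0.004,-0.035,0],"twist": -0.6},{"grip": 0,"delta_pos": [0.004,-0.035,0],"twist": -0.6},{"grip": 0,"delta_pos": [0.004,-0.035,0],"twist": -0.6},{"grip": 0,"delta_pos": [0.004,-0.035,0],"twist": -0.6},{"grip": 0,"delta_pos": [0.004,-0.035,0],"twist": -0.6},{"grip": 0,"delta_pos": [0.004,-0.035,0],"twist": -0.6},{"grip": 0,"delta_pos": [0.004,-0.035,0],"twist": -0.6},{"grip": 0,"delta_pos": [0.004,-0.035,0],"twist": -0.6},{"grip": 0,"delta_pos": [0.004,-0.035,0],"twist": -0.6},{"grip": 0,"delta_pos": [0.004,-0.035,0],"twist": -0.6}])

```text
clock: 8.45
position: [0.5153, -0.1232, 0.2584]
ee_rot: [0.526, 0.471, 0.528, -0.471]
contact_force: [0.3, 0.8, -1.4]
width: 0.0094
```

Call:
step_arm(increments=[{"grip": 0,"delta_pos": [0,0,0],"twist": 0},{"grip": 0,"delta_pos": [0,0,0],"twist": 0},{"grip": 0,"delta_pos": [0,0,0],"twist": 0}])

```text
clock: 8.7
position: [0.5156, -0.1213, 0.2586]
ee_rot: [0.526, 0.471, 0.528, -0.471]
contact_force: [0.0, 0.1, -2.1]
width: 0.0094
```

Run:
```python
from h import *
c=snap('w7')
```

```text
8.7 [ 0.5156 -0.1213  0.2586] jaw yaw 6.44 F [ 0.05  0.13 -2.12] w 0.00940989375433355
```

Call:
step_arm(increments=[{"grip": 0,"delta_pos": [0.0095,-0.0057,0],"twist": -0.4},{"grip": 0,"delta_pos": [0,0,-0.018],"twist": 0},{"grip": 0,"delta_pos": [0,0,-0.018],"twist": 0},{"grip": 0,"delta_pos": [0,0,0],"twist": 0},{"grip": 0,"delta_pos": [0,0,0],"twist": 0}])

```text
clock: 9.17
position: [0.5259, -0.1265, 0.2231]
ee_rot: [0.525, 0.472, 0.527, -0.473]
contact_force: [0.3, -0.0, -1.0]
width: 0.0092
```

Run:
```python
from h import *
c=snap('w8');im=cv2.imread('pics/w8.png')
from rig import manip
s=manip.get_image('scene')['img'][:,:,::-1]
a=cv2.resize(im[180:330,260:380],(400,500),interpolation=cv2.INTER_CUBIC)
b=cv2.resize(s[130:220,250:322],(400,500),interpolation=cv2.INTER_CUBIC)
cv2.imwrite('pics/w8z.png',np.hstack([a,b]))
print(((proj(c,[[.523,-.105,.144],[.523,-.105,.144+.01]])-[260,180])*[400/120,500/150]).round(0))
```

```text
9.1667 [ 0.5259 -0.1265  0.2231] jaw yaw 6.16 F [ 0.3  -0.03 -1.02] w 0.009201184550828157
[[206.  22.]
 [206.  33.]]
```

View pics/w8z.png

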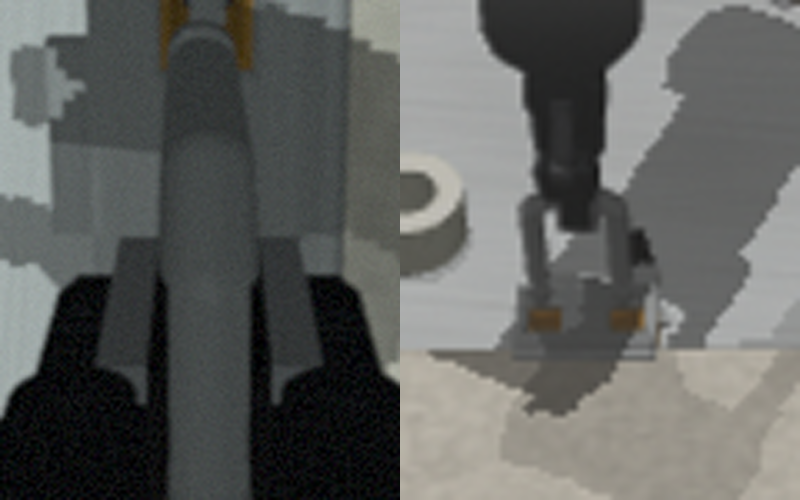

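The leg end at (202,35) sits over the strap hole, which is centred at about x=206, so the alignment is good. I'll start the descent.

Call:
step_arm(increments=[{"grip": 0,"delta_pos": [0,0,-0.004],"twist": 0},{"grip": 0,"delta_pos": [0,0,-0.004],"twist": 0},{"grip": 0,"delta_pos": [0,0,-0.003],"twist": 0},{"grip": 0,"delta_pos": [0,0,-0.003],"twist": 0},{"grip": 0,"delta_pos": [0,0,0],"twist": 0}])

```text
clock: 9.68
position: [0.5256, -0.1275, 0.2091]
ee_rot: [0.525, 0.473, 0.526, -0.473]
contact_force: [-1.2, -0.2, -2.0]
width: 0.0092
```

Call:
step_arm(increments=[{"grip": 0,"delta_pos": [0,0,-0.003],"twist": 0},{"grip": 0,"delta_pos": [0,0,-0.003],"twist": 0},{"grip": 0,"delta_pos": [0,0,0],"twist": 0}])

```text
clock: 9.93
position: [0.5257, -0.1275, 0.2031]
ee_rot: [0.525, 0.473, 0.526, -0.473]
contact_force: [-0.1, -0.3, -0.8]
width: 0.0096
```

Call:
step_arm(increments=[{"grip": 0,"delta_pos": [0,0,-0.003],"twist": 0},{"grip": 0,"delta_pos": [0,0,-0.003],"twist": 0},{"grip": 0,"delta_pos": [0,0,0],"twist": 0}])

```text
clock: 10.18
position: [0.5257, -0.1273, 0.1971]
ee_rot: [0.525, 0.473, 0.526, -0.473]
contact_force: [0.0, 1.0, -1.0]
width: 0.0094
```

Call:
step_arm(increments=[{"grip": 0,"delta_pos": [0,0,-0.003],"twist": 0},{"grip": 0,"delta_pos": [0,0,-0.003],"twist": 0},{"grip": 0,"delta_pos": [0,0,0],"twist": 0}])

```text
clock: 10.43
position: [0.5257, -0.1274, 0.1911]
ee_rot: [0.525, 0.473, 0.526, -0.473]
contact_force: [-0.3, -0.1, -2.2]
width: 0.0094
```

Call:
step_arm(increments=[{"grip": 0,"delta_pos": [0,0,-0.003],"twist": 0},{"grip": 0,"delta_pos": [0,0,0],"twist": 0}])

```text
clock: 10.6
position: [0.5259, -0.1274, 0.1882]
ee_rot: [0.526, 0.473, 0.526, -0.473]
contact_force: [0.4, 0.9, -2.0]
width: 0.0095
```

Call:
step_arm(increments=[{"grip": 0,"delta_pos": [0,0,-0.003],"twist": 0},{"grip": 0,"delta_pos": [0,0,-0.003],"twist": 0},{"grip": 0,"delta_pos": [0,0,0],"twist": 0}])

```text
clock: 10.85
position: [0.5261, -0.1274, 0.1824]
ee_rot: [0.526, 0.473, 0.526, -0.473]
contact_force: [-1.1, 1.3, 0.8]
width: 0.0095
```

Call:
step_arm(increments=[{"grip": 0,"delta_pos": [0,0,-0.003],"twist": 0},{"grip": 0,"delta_pos": [0,0,0],"twist": 0}])

```text
clock: 11.02
position: [0.5264, -0.1274, 0.1799]
ee_rot: [0.526, 0.473, 0.526, -0.473]
contact_force: [-0.1, 3.0, 2.6]
width: 0.0095
```

Call:
step_arm(increments=[{"grip": 0,"delta_pos": [0,0,-0.002],"twist": 0},{"grip": 0,"delta_pos": [0,0,0],"twist": 0}])

```text
clock: 11.18
position: [0.5264, -0.1274, 0.178]
ee_rot: [0.526, 0.473, 0.526, -0.473]
contact_force: [0.2, 2.6, 4.4]
width: 0.0095
```

Call:
step_arm(increments=[{"grip": 0,"delta_pos": [0,0,-0.002],"twist": 0},{"grip": 0,"delta_pos": [0,0,0],"twist": 0}])

```text
clock: 11.35
position: [0.5264, -0.1274, 0.176]
ee_rot: [0.526, 0.473, 0.526, -0.473]
contact_force: [-0.5, 2.9, 3.7]
width: 0.0095
```

Call:
step_arm(increments=[{"grip": 0,"delta_pos": [0,0,-0.001],"twist": 0},{"grip": 0,"delta_pos": [0,0,0],"twist": 0}])

```text
clock: 11.52
position: [0.5264, -0.1274, 0.1751]
ee_rot: [0.526, 0.473, 0.526, -0.473]
contact_force: [0.2, 3.3, 4.7]
width: 0.0096
```

Call:
step_arm(increments=[{"grip": 0,"delta_pos": [0,0,-0.001],"twist": 0},{"grip": 0,"delta_pos": [0,0,0],"twist": 0}])

```text
clock: 11.68
position: [0.5264, -0.1275, 0.1743]
ee_rot: [0.526, 0.473, 0.525, -0.473]
contact_force: [-0.2, 2.5, 5.1]
width: 0.0095
```

Call:
step_arm(increments=[{"grip": 0,"delta_pos": [0,0,-0.001],"twist": 0},{"grip": 0,"delta_pos": [0,0,0],"twist": 0}])

```text
clock: 11.85
position: [0.5264, -0.1274, 0.1734]
ee_rot: [0.526, 0.473, 0.525, -0.472]
contact_force: [-1.1, 3.4, 5.8]
width: 0.0093
```

Call:
step_arm(increments=[{"grip": 0,"delta_pos": [0,0,-0.001],"twist": 0},{"grip": 0,"delta_pos": [0,0,0],"twist": 0}])

```text
clock: 12.02
position: [0.5264, -0.1274, 0.1725]
ee_rot: [0.526, 0.473, 0.525, -0.472]
contact_force: [0.6, 3.0, 6.9]
width: 0.0098
```

Call:
step_arm(increments=[{"grip": 0,"delta_pos": [0,0,-0.001],"twist": 0},{"grip": 0,"delta_pos": [0,0,0],"twist": 0}])

```text
clock: 12.18
position: [0.5265, -0.1274, 0.1716]
ee_rot: [0.526, 0.473, 0.525, -0.472]
contact_force: [-1.4, 3.7, 6.1]
width: 0.0094
```

Call:
step_arm(increments=[{"grip": 0,"delta_pos": [0,0,-0.001],"twist": 0},{"grip": 0,"delta_pos": [0,0,0],"twist": 0}])

```text
clock: 12.35
position: [0.5265, -0.1274, 0.1707]
ee_rot: [0.526, 0.473, 0.525, -0.472]
contact_force: [-0.4, 3.1, 8.6]
width: 0.0094
```

Call:
step_arm(increments=[{"grip": 0,"delta_pos": [0,0,-0.0008],"twist": 0},{"grip": 0,"delta_pos": [0,0,0],"twist": 0}])

```text
clock: 12.52
position: [0.5266, -0.1274, 0.1701]
ee_rot: [0.526, 0.473, 0.525, -0.472]
contact_force: [-0.5, 3.0, 8.5]
width: 0.0096
```

Call:
step_arm(increments=[{"grip": 0,"delta_pos": [0,0,-0.0008],"twist": 0},{"grip": 0,"delta_pos": [0,0,0],"twist": 0}])

```text
clock: 12.68
position: [0.5266, -0.1273, 0.1694]
ee_rot: [0.526, 0.473, 0.525, -0.472]
contact_force: [-0.4, 3.5, 9.5]
width: 0.0094
```

Call:
step_arm(increments=[{"grip": 0,"delta_pos": [0,0,-0.0008],"twist": 0},{"grip": 0,"delta_pos": [0,0,0],"twist": 0}])

```text
clock: 12.85
position: [0.5267, -0.1273, 0.1687]
ee_rot: [0.526, 0.473, 0.525, -0.472]
contact_force: [-1.9, 4.6, 9.5]
width: 0.0096
```

Call:
step_arm(increments=[{"grip": 0,"delta_pos": [0,0,-0.0008],"twist": 0},{"grip": 0,"delta_pos": [0,0,0],"twist": 0}])

```text
clock: 13.02
position: [0.5267, -0.1273, 0.1677]
ee_rot: [0.526, 0.473, 0.525, -0.472]
contact_force: [0.1, 3.7, 7.7]
width: 0.0093
```

The force dropped from 9.5 to 7.7 N, which may be the click. I'll continue carefully.

Call:
step_arm(increments=[{"grip": 0,"delta_pos": [0,0,-0.0005],"twist": 0},{"grip": 0,"delta_pos": [0,0,0],"twist": 0}])

```text
clock: 13.18
position: [0.5267, -0.1273, 0.1672]
ee_rot: [0.526, 0.473, 0.525, -0.472]
contact_force: [-0.6, 3.6, 9.0]
width: 0.009
```

Call:
step_arm(increments=[{"grip": 0,"delta_pos": [0,0,-0.0005],"twist": 0},{"grip": 0,"delta_pos": [0,0,0],"twist": 0}])

```text
clock: 13.35
position: [0.5267, -0.1273, 0.1667]
ee_rot: [0.526, 0.473, 0.525, -0.472]
contact_force: [-0.8, 3.5, 7.8]
width: 0.0095
```

Call:
step_arm(increments=[{"grip": 0,"delta_pos": [0,0,-0.0005],"twist": 0},{"grip": 0,"delta_pos": [0,0,0],"twist": 0}])

```text
clock: 13.52
position: [0.5266, -0.1273, 0.1662]
ee_rot: [0.526, 0.473, 0.525, -0.472]
contact_force: [-0.6, 3.8, 8.4]
width: 0.0092
```

Call:
step_arm(increments=[{"grip": 0,"delta_pos": [0,0,-0.0004],"twist": 0},{"grip": 0,"delta_pos": [0,0,0],"twist": 0}])

```text
clock: 13.68
position: [0.5267, -0.1273, 0.1658]
ee_rot: [0.526, 0.473, 0.525, -0.472]
contact_force: [0.1, 3.3, 8.6]
width: 0.0097
```

Call:
step_arm(increments=[{"grip": 0,"delta_pos": [0,0,-0.0007],"twist": 0},{"grip": 0,"delta_pos": [0,0,0],"twist": 0}])

```text
clock: 13.85
position: [0.5267, -0.1273, 0.1651]
ee_rot: [0.526, 0.473, 0.525, -0.472]
contact_force: [-1.0, 4.5, 8.1]
width: 0.0098
```

Call:
step_arm(increments=[{"grip": 0,"delta_pos": [0,0,-0.0007],"twist": 0},{"grip": 0,"delta_pos": [0,0,0],"twist": 0}])

```text
clock: 14.02
position: [0.5266, -0.1272, 0.1644]
ee_rot: [0.526, 0.473, 0.525, -0.472]
contact_force: [-0.8, 3.1, 9.2]
width: 0.0092
```

Call:
step_arm(increments=[{"grip": 0,"delta_pos": [0,0,-0.0008],"twist": 0},{"grip": 0,"delta_pos": [0,0,0],"twist": 0}])

```text
clock: 14.18
position: [0.5267, -0.1273, 0.1637]
ee_rot: [0.526, 0.473, 0.525, -0.472]
contact_force: [-0.7, 3.3, 8.6]
width: 0.0094
```

Call:
step_arm(increments=[{"grip": 0,"delta_pos": [0,0,-0.0008],"twist": 0},{"grip": 0,"delta_pos": [0,0,0],"twist": 0}])

```text
clock: 14.35
position: [0.5267, -0.1272, 0.1629]
ee_rot: [0.526, 0.473, 0.525, -0.472]
contact_force: [-1.0, 3.3, 8.8]
width: 0.0093
```

```bash
python3 -c "
from h import *
snap('w9')
from rig import manip
print(manip.get_state()['moment'])"
```

```text
14.35 [ 0.5267 -0.1272  0.1629] jaw yaw 6.07 F [-1.01  3.25  8.78] w 0.009290041533870747
[0.73289583 0.14522452 0.04706963]
```

Call:
step_arm(increments=[{"grip": 0,"delta_pos": [0,0,-0.0008],"twist": 0},{"grip": 0,"delta_pos": [0,0,0],"twist": 0}])

```text
clock: 14.57
position: [0.5266, -0.1272, 0.1621]
ee_rot: [0.526, 0.473, 0.525, -0.472]
contact_force: [-1.3, 3.7, 9.4]
width: 0.0094
```

Call:
step_arm(increments=[{"grip": 0,"delta_pos": [0,0,-0.0008],"twist": 0},{"grip": 0,"delta_pos": [0,0,0],"twist": 0}])

```text
clock: 14.73
position: [0.5267, -0.1272, 0.1613]
ee_rot: [0.526, 0.473, 0.525, -0.472]
contact_force: [-1.2, 5.2, 9.4]
width: 0.0094
```

Call:
step_arm(increments=[{"grip": 0,"delta_pos": [0,0,-0.0008],"twist": 0},{"grip": 0,"delta_pos": [0,0,0],"twist": 0}])

```text
clock: 14.9
position: [0.5267, -0.1272, 0.1605]
ee_rot: [0.526, 0.473, 0.525, -0.472]
contact_force: [-1.3, 4.2, 8.7]
width: 0.0093
```

Call:
step_arm(increments=[{"grip": 0,"delta_pos": [0,0,-0.0008],"twist": 0},{"grip": 0,"delta_pos": [0,0,0],"twist": 0}])

```text
clock: 15.07
position: [0.5267, -0.1272, 0.1598]
ee_rot: [0.526, 0.473, 0.525, -0.472]
contact_force: [0.1, 4.4, 9.7]
width: 0.0092
```

Run:
```python
from h import *
snap('w10')
a=[cv2.imread(f'pics/{n}.png')[200:330,280:365] for n in('w8','w10')]
cv2.imwrite('pics/w10z.png',np.hstack([cv2.resize(i,(392,600),interpolation=cv2.INTER_CUBIC) for i in a]))
```

```text
15.0667 [ 0.5267 -0.1272  0.1598] jaw yaw 6.07 F [0.12 4.36 9.67] w 0.009218917516113078
```

View pics/w10z.png

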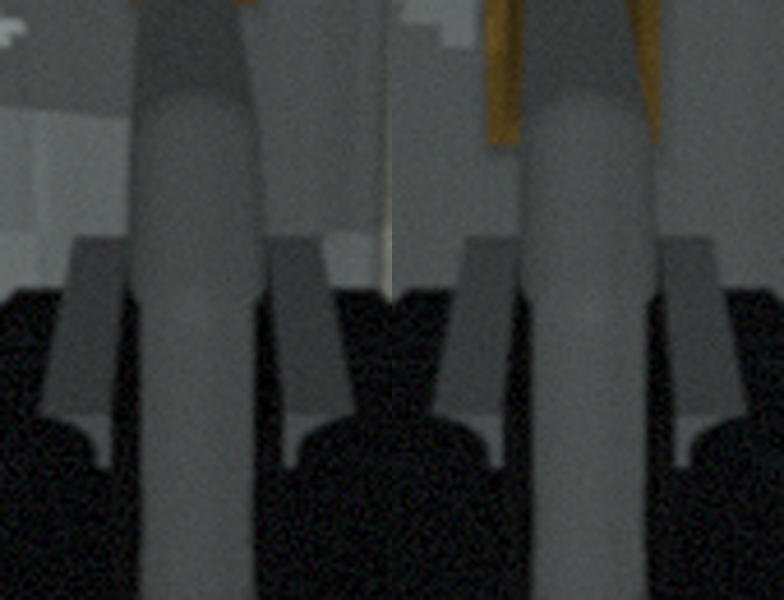

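There is no slip: the bar sits in the pads exactly as it did before insertion. I'll continue, easing the y side load.

Call:
step_arm(increments=[{"grip": 0,"delta_pos": [0,0.0003,-0.0007],"twist": 0},{"grip": 0,"delta_pos": [0,0,0],"twist": 0}])

```text
clock: 15.28
position: [0.5266, -0.1271, 0.1587]
ee_rot: [0.526, 0.473, 0.525, -0.472]
contact_force: [0.5, 3.1, 7.8]
width: 0.0092
```

Call:
step_arm(increments=[{"grip": 0,"delta_pos": [0,0,-0.0007],"twist": 0},{"grip": 0,"delta_pos": [0,0,0],"twist": 0}])

```text
clock: 15.45
position: [0.5266, -0.1271, 0.158]
ee_rot: [0.526, 0.473, 0.525, -0.472]
contact_force: [-0.9, 2.7, 8.3]
width: 0.0093
```

Call:
step_arm(increments=[{"grip": 0,"delta_pos": [0,0,-0.0005],"twist": 0},{"grip": 0,"delta_pos": [0,0,0],"twist": 0}])

```text
clock: 15.62
position: [0.5267, -0.1271, 0.1576]
ee_rot: [0.526, 0.473, 0.525, -0.472]
contact_force: [-0.7, 4.5, 8.5]
width: 0.0093
```

Call:
step_arm(increments=[{"grip": 0,"delta_pos": [0,0,-0.0005],"twist": 0},{"grip": 0,"delta_pos": [0,0,0],"twist": 0}])

```text
clock: 15.78
position: [0.5267, -0.1271, 0.1572]
ee_rot: [0.526, 0.473, 0.525, -0.472]
contact_force: [0.0, 4.2, 9.0]
width: 0.0091
```

Call:
step_arm(increments=[{"grip": 0,"delta_pos": [0,0,-0.0006],"twist": 0},{"grip": 0,"delta_pos": [0,0,0],"twist": 0}])

```text
clock: 15.95
position: [0.5267, -0.1271, 0.157]
ee_rot: [0.526, 0.473, 0.525, -0.472]
contact_force: [-0.6, 3.2, 11.1]
width: 0.0096
```

Call:
step_arm(increments=[{"grip": 0,"delta_pos": [0,0,-0.0006],"twist": 0},{"grip": 0,"delta_pos": [0,0,0],"twist": 0}])

```text
clock: 16.12
position: [0.5269, -0.1271, 0.1569]
ee_rot: [0.527, 0.473, 0.525, -0.472]
contact_force: [-1.6, 4.6, 12.8]
width: 0.0094
```

That is the rigid stop: the position stalls while the force climbs, about 1.7 mm after the drop. I'll ease up to test whether the pawls hold.

Call:
step_arm(increments=[{"grip": 0,"delta_pos": [0,0,0.001],"twist": 0},{"grip": 0,"delta_pos": [0,0,0.001],"twist": 0},{"grip": 0,"delta_pos": [0,0,0],"twist": 0}])

```text
clock: 16.37
position: [0.5265, -0.1271, 0.1575]
ee_rot: [0.526, 0.473, 0.525, -0.472]
contact_force: [-0.4, 3.4, 7.2]
width: 0.0093
```

Call:
step_arm(increments=[{"grip": 0,"delta_pos": [0,0,0.0007],"twist": 0},{"grip": 0,"delta_pos": [0,0,0],"twist": 0}])

```text
clock: 16.53
position: [0.5264, -0.1272, 0.1578]
ee_rot: [0.526, 0.473, 0.526, -0.473]
contact_force: [1.2, 4.3, 5.3]
width: 0.0092
```

Call:
step_arm(increments=[{"grip": 0,"delta_pos": [0,0,0.0008],"twist": 0},{"grip": 0,"delta_pos": [0,0,0],"twist": 0}])

```text
clock: 16.7
position: [0.5262, -0.1272, 0.1583]
ee_rot: [0.526, 0.473, 0.526, -0.473]
contact_force: [-0.2, 3.7, 4.6]
width: 0.0093
```

Call:
step_arm(increments=[{"grip": 0,"delta_pos": [0,0,0.0008],"twist": 0},{"grip": 0,"delta_pos": [0,0,0],"twist": 0}])

```text
clock: 16.87
position: [0.5259, -0.1271, 0.1588]
ee_rot: [0.526, 0.473, 0.526, -0.473]
contact_force: [0.7, 4.1, 2.8]
width: 0.0091
```

Call:
step_arm(increments=[{"grip": 0,"delta_pos": [0,0,0.0008],"twist": 0},{"grip": 0,"delta_pos": [0,0,0],"twist": 0}])

```text
clock: 17.03
position: [0.5256, -0.1271, 0.159]
ee_rot: [0.525, 0.473, 0.526, -0.473]
contact_force: [0.8, 3.6, -4.0]
width: 0.0093
```

Call:
step_arm(increments=[{"grip": 0,"delta_pos": [0,0,0.0006],"twist": 0},{"grip": 0,"delta_pos": [0,0,0],"twist": 0}])

```text
clock: 17.2
position: [0.5253, -0.1271, 0.1591]
ee_rot: [0.525, 0.472, 0.527, -0.473]
contact_force: [0.4, 2.8, -8.9]
width: 0.0091
```

The pawls hold: pulling up with 9 N doesn't move it. I'll unload, release and retreat straight up.

Call:
step_arm(increments=[{"grip": 0,"delta_pos": [0,0,-0.0012],"twist": 0},{"grip": 0,"delta_pos": [0,0,0],"twist": 0},{"grip": 0.5,"delta_pos": [0,0,0],"twist": 0},{"grip": 0.5,"delta_pos": [0,0,0],"twist": 0},{"grip": 0.5,"delta_pos": [0,0,0],"twist": 0},{"grip": 0.5,"delta_pos": [0,0,0],"twist": 0},{"grip": 0.5,"delta_pos": [0,0,0],"twist": 0}])

```text
clock: 17.78
position: [0.5263, -0.1278, 0.1599]
ee_rot: [0.526, 0.473, 0.525, -0.473]
contact_force: [-0.2, 0.1, -0.3]
width: 0.043
```

Call:
step_arm(increments=[{"grip": 0.5,"delta_pos": [0,0,0.01],"twist": 0},{"grip": 0.5,"delta_pos": [0,0,0.02],"twist": 0},{"grip": 0.5,"delta_pos": [0,0,0.03],"twist": 0},{"grip": 0.5,"delta_pos": [0,0,0.03],"twist": 0},{"grip": 0.5,"delta_pos": [0,-0.03,0.02],"twist": 0},{"grip": 0.5,"delta_pos": [0,-0.03,0],"twist": 0},{"grip": 0.5,"delta_pos": [0,0,0],"twist": 0},{"grip": 0.5,"delta_pos": [0,0,0],"twist": 0}])

```text
clock: 18.45
position: [0.5261, -0.1885, 0.2702]
ee_rot: [0.526, 0.474, 0.525, -0.473]
contact_force: [0.0, 0.0, 0.3]
width: 0.0428
```

Run:
```python
from h import *
c=snap('w11');im=cv2.imread('pics/w11.png')
from rig import manip
s=manip.get_image('scene')['img'][:,:,::-1]
t=manip.get_image('top')['img'][:,:,::-1]
b=cv2.resize(s[140:200,250:330],(400,300),interpolation=cv2.INTER_CUBIC)
t=cv2.resize(t[60:310,150:450],(400,300))
cv2.imwrite('pics/fin.png',np.hstack([cv2.resize(im[50:300,170:470],(400,600)),np.vstack([b,t])]))
for z in(.17,.173,.193,.2):print(z,proj(c,[[.5255,-.127,z]]))
```

```text
18.45 [ 0.5261 -0.1885  0.2702] jaw yaw 5.94 F [0.01 0.04 0.28] w 0.042780981087478395
0.17 [[331.12271617 121.36849766]]
0.173 [[331.24108915 121.51996089]]
0.193 [[332.11216671 122.63454142]]
0.2 [[332.45541067 123.07373658]]
```

View pics/fin.png

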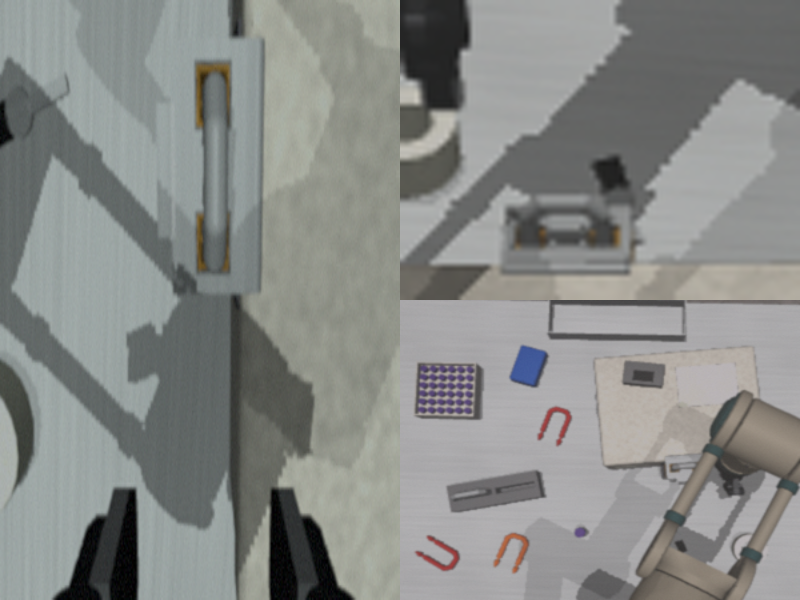

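The shackle sits low in the lock through the flat strap, with nothing else disturbed and the gripper clear. I'll hand in.

```bash
python3 -c "
from rig import manip
print(manip.sign_off())"
```

```text
the job is handed in; nothing more can be done
None
```

The vaccine case is locked and handed in at about 18.5 s of robot time. I folded the strap flat over the lock. Then I took the narrower shackle from the rack, put both legs through the strap into the lock and pressed it down until it clicked.

**Click:** The force built to about 9.7 N, dropped to 7.8 N, then climbed to 12.8 N at the rigid stop about 1.5 mm lower. The highest force I read on the tool was 12.8 N. Pulling up with about 9 N afterwards did not move the shackle.

**Last pictures:** With the gripper open and clear (near-zero contact force), the shackle stays down with its crossbar roughly 33–35 mm above the lock top, worked out from the gripper pose. The strap is flat, and the wide shackle, logger and the other objects in view look unmoved. The arm hid the spray bottle in these pictures.

**Checks that disagreed:**
- **False click:** An earlier dip in force about 9 mm higher looked like the click. No stop followed, so I kept pressing.
- **Side load:** A sideways load of 3–5 N was present while pressing. It went away when I let go.

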